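Put the vessels back in their own spill trays

TASK

The conical flask, the amber bottle and the beaker were each put back in the wrong spill tray. Stand the flask upright in the middle of the round tray, the bottle in the middle of the square tray and the beaker in the middle of the oblong tray; each tray holds only one, so use the free grey mat to set one down meanwhile. Tip nothing over and leave the box of pipette tips where it is.

Things in the scene. Friction and masses are not known exactly. Their poses are not given: they have to be found in the camera images.
- flask: clear glass conical flask, loose, 67 mm across the base, 114 mm tall; straight neck 30 mm across from 60 mm height to the top (good to grasp); about 0.09 kg; origin at the centre of its underside, z up the neck. At the start it stands in the square tray
- bottle: amber brown reagent bottle with black screw cap (fixed on), loose, body 52 mm across up to 74 mm height, cap 31 mm across from 80 mm height to the top at 116 mm (body or cap can be grasped); about 0.14 kg; origin at the centre of its underside, z up. At the start it stands in the oblong tray
- beaker: low clear glass beaker with pouring lip, loose, open at the top, 58 to 62 mm across, 80 mm tall; grasp across the body from outside; about 0.085 kg; origin at the centre of its underside, z up. At the start it stands in the round tray
- round_tray: round spill tray 104 mm across, fixed to the worktop, white plastic, floor 4 mm thick, rim all round 10 mm high and 4 mm thick; origin at the centre of its underside, z up
- square_tray: square spill tray 104 x 104 mm, fixed to the worktop, white plastic, floor 4 mm thick, rim all round 10 mm high and 4 mm thick; origin at the centre of its underside, z up
- oblong_tray: oblong spill tray 104 mm (its x) x 150 mm (its y), fixed to the worktop, white plastic, floor 4 mm thick, rim all round 10 mm high and 4 mm thick; origin at the centre of its underside, z up
- bench_mat: flat round grey plastic mat 100 mm across and 6 mm thick, fixed to the worktop, empty: the free spot; origin at the centre of its underside
- tip_box: blue box of pipette tips with a clear lid (fixed shut), loose, 78 mm (its x) x 120 mm (its y) x 79 mm high, stands among the trays and is to be left where it is; origin at the centre of its underside. Three small rubber stoppers up to 24 mm high also lie loose between the trays
Things that resemble listed ones, but are neither listed nor needed, are in the scene too. What is shaped like the flask but green, pink or red is not meant.

How it is judged:
At the end, for the whole second after the job is handed in: Flask in the round tray, bottle in the square tray, beaker in the oblong tray: each standing on the tray's floor (origin less than 8 mm above the tray's origin), within 15 mm of the tray's centre, upright within 0.1 rad, at rest; the tip box within 30 mm of where it was (horizontal distance between flask and round_tray below 0.015 m and z of flask in the frame of round_tray between 0 and 0.008 m and angle between each of flask, bottle, beaker's own z axis and vertical below 0.1 rad and linear speed of each of flask, bottle, beaker below 0.02 m/s and angular speed of each of flask, bottle, beaker below 0.2 rad/s and horizontal distance between bottle and square_tray below 0.015 m and z of bottle in the frame of square_tray between 0 and 0.008 m and horizontal distance between beaker and oblong_tray below 0.015 m and z of beaker in the frame of oblong_tray between 0 and 0.008 m and distance of tip_box from where it was at the start of the episode below 0.03 m); the robot touches nothing.
It fails at once if the flask is tipped by more than 0.6 rad (angle between flask's own z axis and vertical above 0.6 rad).
It fails at once if the bottle is tipped by more than 0.6 rad (angle between bottle's own z axis and vertical above 0.6 rad).
It fails at once if the beaker is tipped by more than 0.6 rad (angle between beaker's own z axis and vertical above 0.6 rad).
It fails at once if the tip box is shifted by more than 30 mm (distance of tip_box from where it was at the start of the episode above 0.03 m).
It also fails if it takes over 106 s, if anything falls off the work surface, if the arm or the gripper's body presses on something with over 40 N, if the wrist force passes 120 N, or if a joint passes its speed limit or range.

ROBOT

A 6-joint arm with a two-finger parallel gripper is mounted at the origin on a cart in front of the work surface, level with it; the furniture and walls round the work are solid. World frame = base frame: x ahead of the robot, y to its left, z up, the work surface at z = 0. Lengths are in m, angles in rad, forces in N, time in s.
With the tool pointing down it reaches from about 0.375 to 0.975 m from the base axis. Payload 3.8 kg.
Tool frame: the origin (TCP) lies at the very end of the fingers, on their centre line; the grasp point (between the pads) lies 19 mm behind it; z points along the fingers, y is the direction in which the jaws open and shut (so a half turn about z gives the same grasp; the last joint's range is limited). The gripper opens to 85 mm and grips with 20 to 120 N. Pads are 22 mm wide; open, the fingers measure 114 mm over their backs; the gripper's body (76 mm by 85 mm) begins 54 mm behind the grasp point. The pads swing forward as they close: fully open they stand 13 mm farther back than shut.
Start: joints at [-1.339, 0.264, 1.604, -0, 1.274, -0.037], TCP at [0.179, -0.651, 0.231] pointing down, gripper open.
Joint ranges: [-2.63, 2.63], [-0.94, 2.18], [0.31, 2.57], [-1.31, 4.45], [0, 2.66], [-2.55, 2.55]. Speed limits (rad/s): [2.57, 2.57, 3.14, 3.14, 3.14, 3.14].

INTERFACE

Orientations are given as a rotation vector (axis times angle).
In Python, from workcell import bot, viewer gives the robot as it stands.
- The arm moves only by the tool jog_arm, never from a script. Its argument "motion" is a list of rows, each an object of numbers: "dx", "dy", "dz": the shift along the world's x, y, z in cm; "turn": the turn about the world's z in rad. A call has 1 to 12 rows; each row shifts and turns the commanded pose from where the row before left it; what a row does not reach is not made up. A row lasts 1/12 s, in which the tool goes at most 41.7 mm and 7.16 degrees, less where a joint would pass 70% of its speed; a pose out of reach is approached as far as the arm can. A call is refused whole if a number of a shift passes 4.17 or a number of a turn 0.125, either way. A call with a gripper value outside its range is refused whole. "fingers" is the finger opening in cm, from 0 to 8.54, set as the call begins (left out, the last holds). The fingers move at their own pace and stop on an object; "grip_force" is the grip in N (left out, the last holds). Time passes only in rows, so rows that do not move let the fingers close. It gives the time, the measured TCP pose, the force and the opening at its end, in the units of the state.
- bot.read_state(): the state, without advancing time (a new reading comes with each control period).
- viewer.read_camera(name): name is "scene" or "top"; returns (picture, depth): 480x640x3 uint8, red, green, blue; 480x640 float32, m along the optical axis (not along the pixel's ray), 0 where there is no reading.
- viewer.camera_info(name): a dict with "vertical_fov" (degrees; the focal length in pixels is half the picture's height over the tangent of half this angle, whatever the lens; pixels are square), "cx", "cy" (the principal point, pixels), "R" (3x3) and "t" (3): a world point X has camera coordinates R X + t. Camera axes: x right, y down, z forward; pixel columns grow to the right and rows downward; lengths in m; the calibration is good to about 2 mm. A picture is of the moment at which its call begins. camera_info takes no time and is no camera call.
- bot.finish_job(): hands the job in, once; it reports no verdict.
The state is a dict: "time": time; "q": joint angles; "joint_vel": joint speeds; "joint_torque": joint torques, N m; "tool_pos": TCP position; "tcp_rot": TCP orientation; "wrist_force": force on the tool from outside, world axes, zero at the start; "torque": the same for the moment, N m; "width": opening from 0.0 (shut) to 1.0 (fully open).
Only numpy, scipy, OpenCV 4.12 (cv2) and the standard library are available. Lean on these libraries where they do the work, as an engineer would, in place of code of your own. Each camera call takes 0.05 s, during which the arm holds its last target. There are 200 camera calls.

## Working session

There is one attempt and no reset: what is moved stays moved. The work goes in short steps, Python scripts to look and compute and a tool call to move; the robot and the scene stay as the last step left them, time stands still between calls to the robot, and variables do not carry over. Pictures are saved under pics/ and viewed, about 12 in all and at most 16, crops included, and the job is handed in when it is done.

Besides the shell and the picture viewer there is one more tool, called after "Request:" as name([rows], argument=value, ...), one row to a line, values as JSON. jog_arm: Moves the arm, as the interface text tells. Its arguments: {"type":"object","properties":{"motion":{"type":"array"},"fingers":{"type":"number"},"grip_force":{"type":"number"}},"required":["motion"]}

```bash
mkdir -p pics; ls
cat > h.py <<'E'
import numpy as np, cv2
from workcell import bot, viewer
def cam(n):
    c=viewer.camera_info(n); f=240/np.tan(np.radians(c["vertical_fov"])/2)
    return f,c["cx"],c["cy"],np.array(c["R"]),np.array(c["t"])
def onplane(n,u,v,z):
    f,cx,cy,R,t=cam(n); o=-R.T@t; d=R.T@np.array([(u-cx)/f,(v-cy)/f,1]); return o+d*(z-o[2])/d[2]
def frompix(n,u,v,d):
    f,cx,cy,R,t=cam(n); return R.T@(np.array([(u-cx)/f*d,(v-cy)/f*d,d])-t)
def cloud(n,D):
    f,cx,cy,R,t=cam(n); v,u=np.mgrid[:480,:640]
    return (np.stack([(u-cx)/f*D,(v-cy)/f*D,D],-1)-t)@R
def proj(n,X):
    f,cx,cy,R,t=cam(n); p=R@np.array(X)+t; return f*p[0]/p[2]+cx,f*p[1]/p[2]+cy
E
python3 - <<'E'
from h import *
for n in("top","scene"):
    p,d=viewer.read_camera(n); cv2.imwrite(f"pics/{n}0.png",p[...,::-1]); np.savez(f"{n}0.npz",p=p,d=d)
    i=viewer.camera_info(n); R,t=np.array(i["R"]),np.array(i["t"]); print(n,i["vertical_fov"],i["cx"],i["cy"],-R.T@t,R[2])
print(bot.read_state())
E
```

```text
pics
top 53.66075680640675 315.28161893089754 247.27919486901163 [0.3514653  0.05791395 0.99557204] [ 0.1793133   0.00473335 -0.98378063]
scene 50.139840898942964 320.6686135366913 245.95102844979576 [-0.32049796  0.4686064   0.65693067] [ 0.74551957 -0.37360548 -0.55192347]
{'time': 0.1, 'q': array([-1.33889408e+00,  2.64696196e-01,  1.60524234e+00, -2.19260794e-05,
        1.27371886e+00, -3.68904316e-02]), 'joint_vel': array([-0.00182405, -0.00284377, -0.00147737, -0.00044623, -0.00051009,
        0.00031485]), 'joint_torque': array([ 7.55469705e-05, -5.16704750e+01, -3.68589735e+01, -1.10202279e-04,
        6.25632587e-03, -9.45168466e-06]), 'tool_pos': array([ 0.17910181, -0.65011181,  0.2300715 ]), 'tcp_rot': array([-3.11122727e+00, -4.20683603e-01,  3.48277058e-04]), 'wrist_force': array([-0.29286989,  0.31974027, -0.96702455]), 'torque': array([ 0.00298804,  0.04450533, -0.01431635]), 'width': 0.9937997506681407}
```

View pics/top0.png

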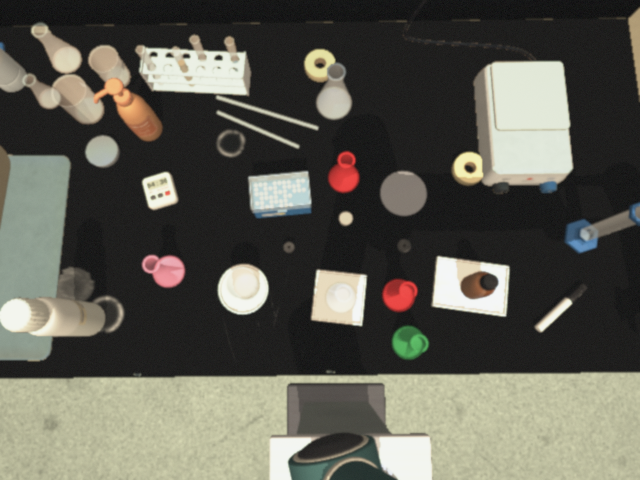

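View pics/scene0.png

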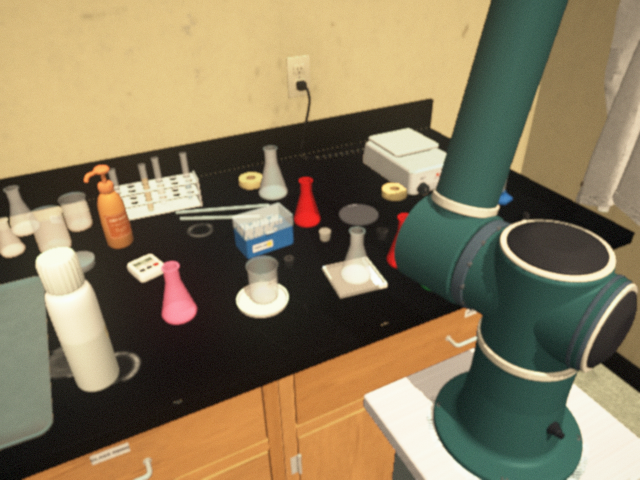

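The top view shows the round tray at (243,289) with the beaker, the square tray at (340,297) with the clear flask, and the oblong tray at (471,286) with the bottle. The mat is at (403,193) and the tip box at (281,194).

Things that could be mistaken for the targets:
- **Flask:** clear flasks at (334,92), (60,50) and (42,92), red at (400,295) and (343,173), green at (409,343), pink at (168,270).
- **Beaker:** beakers at (78,98) and (108,65).
- **Bottle:** the orange soap bottle at (135,110).
- **Mat:** the grey disc at (102,151).

I choose the three objects standing in trays, and measure them next.

```bash
cat > m.py <<'E'
from h import *
z=np.load("top0.npz"); p,d=z["p"],z["d"]; C=cloud("top",d)
hsv=cv2.cvtColor(p,cv2.COLOR_RGB2HSV)
def blob(mask,u,v,r=60):
    m=np.zeros_like(mask); m[v-r:v+r,u-r:u+r]=mask[v-r:v+r,u-r:u+r]
    cs,_=cv2.findContours(m,cv2.RETR_EXTERNAL,cv2.CHAIN_APPROX_NONE)
    return max(cs,key=cv2.contourArea)
white=((hsv[...,2]>120)&(hsv[...,1]<90)).astype(np.uint8)*255
grey=((hsv[...,2]>60)&(hsv[...,1]<80)).astype(np.uint8)*255
for n,m,u,v,h in(("round",white,243,289,.01),("square",white,340,297,.01),("oblong",white,471,286,.01),("mat",grey,403,193,.006),("box",cv2.inRange(hsv,(85,50,50),(120,255,255)),281,194,.0)):
    c=blob(m,u,v); q=c[:,0,:].astype(float)
    w=np.array([onplane("top",a,b,h)[:2] for a,b in q],np.float32)
    r=cv2.minAreaRect(w); print(n,np.round(r[0],4),np.round(r[1],4),round(r[2],1),"circ",cv2.minEnclosingCircle(w),"depth z",np.round(np.percentile(C[q[:,1].astype(int),q[:,0].astype(int),2],[20,50,80]),4))
# objects with z>0.02: cluster in grid
H=C[...,2]; ok=(d>0)&(C[...,0]>.25)&(C[...,0]<.85)&(abs(C[...,1])<.5)&(H>.012)&(H<.3)
n,L,s,ce=cv2.connectedComponentsWithStats(ok.astype(np.uint8))
for i in range(1,n):
    if s[i,4]<25: continue
    P=C[L==i]; print("comp",np.round(ce[i]),s[i,4],"min",P.min(0).round(3),"max",P.max(0).round(3))
E
python3 m.py
python3 - <<'E'
import cv2,numpy as np
a=cv2.imread('pics/top0.png')[225:370,205:525]; b=cv2.imread('pics/scene0.png')[190:320,220:440]
a=cv2.resize(a,(800,362),interpolation=3); b=cv2.resize(b,(400,236),interpolation=3)
o=np.zeros((600,800,3),np.uint8); o[:362]=a; o[362:598,:400]=b; cv2.imwrite('pics/crop0.png',o)
E
```

```text
round [0.445 0.214] [0.1044 0.1043] 0.5 circ ((0.4452168047428131, 0.2148323655128479), 0.05341921001672745) depth z [-0.0007  0.0011  0.0061]
square [0.4258 0.0149] [0.1069 0.107 ] 83.1 circ ((0.426270455121994, 0.015121007338166237), 0.07325123250484467) depth z [-0.0001  0.0023  0.0101]
oblong [ 0.4465 -0.2591] [0.1542 0.1077] 81.5 circ ((0.44664672017097473, -0.25902512669563293), 0.09151474386453629) depth z [-0.0001  0.0018  0.0063]
mat [ 0.6506 -0.1283] [0.0995 0.1015] 88.0 circ ((0.6502497792243958, -0.12790080904960632), 0.05207119509577751) depth z [-0.      0.0019  0.0058]
box [0.6095 0.1325] [0.0152 0.1241] 5.1 circ ((0.6123815774917603, 0.13280722498893738), 0.0621723011136055) depth z [0.0003 0.0032 0.0438]
comp [334. 100.] 846 min [ 0.82  -0.018  0.012] max [0.85  0.054 0.139]
comp [132. 109.] 1737 min [0.773 0.4   0.012] max [0.827 0.468 0.199]
comp [520. 139.] 9616 min [ 0.642 -0.465  0.012] max [ 0.85  -0.237  0.097]
comp [116. 150.] 42 min [0.732 0.493 0.013] max [0.77 0.5  0.02]
comp [344. 173.] 826 min [ 0.653 -0.031  0.012] max [0.713 0.032 0.119]
comp [159. 190
[... 294 characters left out ...]
min [ 0.517 -0.135  0.013] max [ 0.544 -0.109  0.028]
comp [289. 247.] 94 min [0.519 0.107 0.017] max [0.541 0.128 0.027]
comp [164. 270.] 909 min [0.452 0.339 0.012] max [0.515 0.399 0.12 ]
comp [240. 282.] 547 min [0.42  0.177 0.012] max [0.492 0.248 0.088]
comp [479. 285.] 844 min [ 0.418 -0.281  0.012] max [ 0.468 -0.235  0.125]
comp [399. 295.] 726 min [ 0.398 -0.139  0.012] max [ 0.459 -0.076  0.119]
comp [340. 298.] 711 min [ 0.393 -0.021  0.012] max [0.457 0.044 0.121]
comp [562. 307.] 511 min [ 0.353 -0.496  0.012] max [ 0.447 -0.384  0.022]
comp [ 81. 317.] 331 min [0.375 0.496 0.013] max [0.398 0.5   0.18 ]
comp [409. 342.] 773 min [ 0.301 -0.151  0.012] max [ 0.365 -0.092  0.119]
```

View pics/crop0.png

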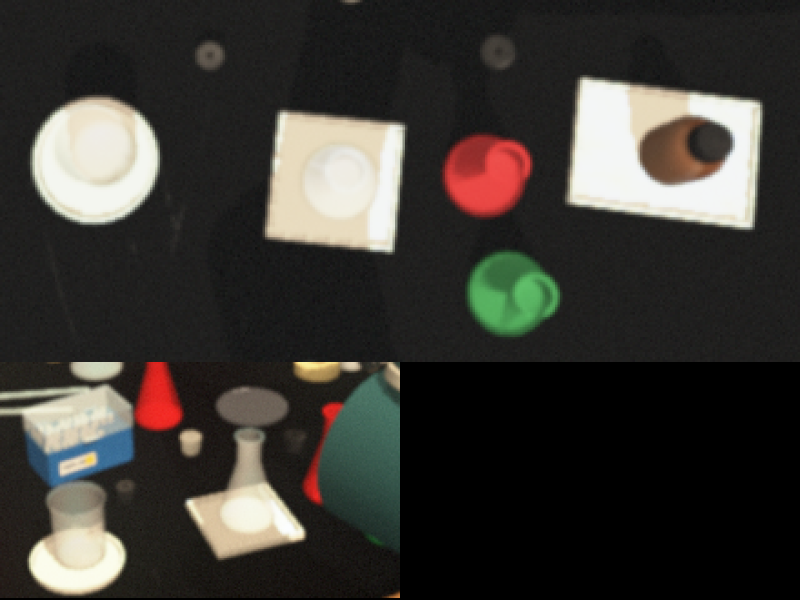

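The crop confirms the choices: the clear flask is in the square tray, the amber bottle in the oblong tray and the beaker in the round tray. Tray sizes agree within 4 mm. Next I take the object centres from height slices, cross-checked in the scene view.

```bash
cat > obj.py <<'E'
from h import *
def obj(n,C,c,r,lo,hi):
    m=(C[...,2]>lo)&(C[...,2]<hi)&(np.hypot(C[...,0]-c[0],C[...,1]-c[1])<r)
    P=C[m]
    if len(P)<6: return n,"few",len(P)
    cc,rr=cv2.minEnclosingCircle(P[:,:2].astype(np.float32))
    return n,len(P),"circle",np.round(cc,4),round(rr,4),"bbox mid",((P.min(0)+P.max(0))/2)[:2].round(4),"size",np.ptp(P,0)[:2].round(4),"z95",np.percentile(P[:,2],[50,95]).round(4)
E
python3 - <<'E'
from obj import *
for n in("top","scene"):
    C=cloud(n,np.load(n+"0.npz")["d"])
    print(obj(n+" flask neck",C,(.427,.012),.04,.085,.14))
    print(obj(n+" flask base",C,(.427,.012),.05,.014,.04))
    print(obj(n+" bottle cap",C,(.443,-.26),.045,.09,.14))
    print(obj(n+" bottle body",C,(.443,-.26),.045,.02,.075))
    print(obj(n+" beaker top",C,(.455,.213),.05,.07,.1))
    print(obj(n+" beaker",C,(.455,.213),.05,.02,.1))
    print(obj(n+" sq floor?",C,(.4258,.0149),.05,-.01,.014))
E
```

```text
('top flask neck', 142, 'circle', array([0.4243, 0.0114]), 0.0164, 'bbox mid', array([0.4242, 0.011 ]), 'size', array([0.0316, 0.0315]), 'z95', array([0.1184, 0.1206]))
('top flask base', 289, 'circle', array([0.4236, 0.0046]), 0.0397, 'bbox mid', array([0.4246, 0.0045]), 'size', array([0.0639, 0.0785]), 'z95', array([0.0257, 0.0377]))
('top bottle cap', 385, 'circle', array([ 0.4432, -0.2603]), 0.0212, 'bbox mid', array([ 0.4427, -0.2582]), 'size', array([0.0402, 0.0374]), 'z95', array([0.1178, 0.1224]))
('top bottle body', 234, 'circle', array([ 0.4431, -0.2588]), 0.0259, 'bbox mid', array([ 0.443 , -0.2501]), 'size', array([0.0505, 0.0299]), 'z95', array([0.0497, 0.0729]))
('top beaker top', 230, 'circle', array([0.4505, 0.2074]), 0.0314, 'bbox mid', array([0.4503, 0.2073]), 'size', array([0.0606, 0.0606]), 'z95', array([0.0826, 0.0865]))
('top beaker', 480, 'circle', array([0.4505, 0.2074]), 0.0314, 'bbox mid', array([0.4503, 0.2073]), 'size', array([0.0606, 0.0606]), 'z95', array([0.0673, 0.0855]))
('top sq floor?', 1118, 'circle', array([0.4258, 0.0149]), 0.0501, 'bbox mid', ar
[... 301 characters left out ...]
[0.4208, 0.017 ]), 0.0332, 'bbox mid', array([0.4169, 0.0173]), 'size', array([0.0536, 0.0606]), 'z95', array([0.0263, 0.0383]))
('scene bottle cap', 'few', 0)
('scene bottle body', 'few', 0)
('scene beaker top', 400, 'circle', array([0.4515, 0.2121]), 0.0334, 'bbox mid', array([0.4504, 0.2107]), 'size', array([0.0642, 0.0611]), 'z95', array([0.0782, 0.0847]))
('scene beaker', 1228, 'circle', array([0.4515, 0.2121]), 0.0334, 'bbox mid', array([0.4504, 0.2107]), 'size', array([0.0642, 0.0611]), 'z95', array([0.0611, 0.0834]))
('scene sq floor?', 524, 'circle', array([0.4258, 0.0151]), 0.0499, 'bbox mid', array([0.4261, 0.0154]), 'size', array([0.0984, 0.0981]), 'z95', array([0.005 , 0.0117]))
```

Request:
jog_arm([
  {"dx":1.8,"dy":3.3,"turn":0.065},
  {"dx":1.8,"dy":3.3,"turn":0.065},
  {"dx":1.8,"dy":3.3,"turn":0.065},
  {"dx":1.8,"dy":3.3,"turn":0.065},
  {"dx":1.8,"dy":3.3,"turn":0.065},
  {"dx":1.8,"dy":3.3,"turn":0.065},
  {"dx":1.8,"dy":3.3,"turn":0.065},
  {"dx":1.8,"dy":3.3,"turn":0.065},
  {"dx":1.8,"dy":3.3,"turn":0.065},
  {"dx":1.8,"dy":3.3,"turn":0.065},
  {"dx":0.7,"dy":3.3,"turn":0.065},
  {"dx":0.7,"dy":3.3,"turn":0.065},
], fingers=7, grip_force=30)

```text
validation failed for argument at $.mo...
```

Request:
jog_arm([
  {"dx":0.7,"dy":3.3,"turn":0.065},
  {"dx":0.7,"dy":3.3,"turn":0.065},
  {"dx":0.7,"dy":3.3,"turn":0.065},
  {"dx":0.7,"dy":3.3,"turn":0.065},
  {"dx":0.7,"dy":3.3,"turn":0.065},
  {"dx":0.7,"dy":3.3,"turn":0.065},
  {"dx":0.6,"dy":3.3,"turn":0.065},
  {"dx":0.4,"dy":3.3,"turn":0.065},
  {},
  {},
])

```text
validation failed for argument at $.mo...
```

Request:
jog_arm([
  {"dx":1.8,"dy":3.3,"dz":0,"turn":0.065},
  {"dx":1.8,"dy":3.3,"dz":0,"turn":0.065},
  {"dx":1.8,"dy":3.3,"dz":0,"turn":0.065},
  {"dx":1.8,"dy":3.3,"dz":0,"turn":0.065},
  {"dx":1.8,"dy":3.3,"dz":0,"turn":0.065},
  {"dx":1.8,"dy":3.3,"dz":0,"turn":0.065},
  {"dx":1.8,"dy":3.3,"dz":0,"turn":0.065},
  {"dx":1.8,"dy":3.3,"dz":0,"turn":0.065},
  {"dx":1.8,"dy":3.3,"dz":0,"turn":0.065},
  {"dx":1.8,"dy":3.3,"dz":0,"turn":0.065},
  {"dx":0.7,"dy":3.3,"dz":0,"turn":0.065},
  {"dx":0.7,"dy":3.3,"dz":0,"turn":0.065},
], fingers=7, grip_force=30)

```text
time: 1.1
tool_pos: [0.3735, -0.2529, 0.2309]
tcp_rot: [-2.716, -1.578, 0.0]
wrist_force: [0.8, -0.1, -0.6]
width: 0.819
```

Request:
jog_arm([
  {"dx":0.64,"dy":3.32,"dz":0,"turn":0.065},
  {"dx":0.64,"dy":3.32,"dz":0,"turn":0.065},
  {"dx":0.64,"dy":3.32,"dz":0,"turn":0.065},
  {"dx":0.64,"dy":3.32,"dz":0,"turn":0.065},
  {"dx":0.64,"dy":3.32,"dz":0,"turn":0.065},
  {"dx":0.64,"dy":3.32,"dz":0,"turn":0.065},
  {"dx":0.64,"dy":3.32,"dz":0,"turn":0.065},
  {"dx":0.64,"dy":3.32,"dz":0,"turn":0.065},
  {"dx":0,"dy":0,"dz":-3,"turn":0},
  {"dx":0,"dy":0,"dz":-3,"turn":0},
  {"dx":0,"dy":0,"dz":-3,"turn":0},
  {"dx":0,"dy":0,"dz":0,"turn":0},
])

```text
time: 2.1
tool_pos: [0.419, 0.0115, 0.1351]
tcp_rot: [-2.216, -2.214, 0.013]
wrist_force: [-1.7, 0.0, -0.8]
width: 0.821
```

Run:
```python
from h import *
from scipy.spatial.transform import Rotation as R
s=bot.read_state(); print(s["tool_pos"],R.from_rotvec(s["tcp_rot"]).as_matrix()[:,1:],s["q"])
p,d=viewer.read_camera("scene"); cv2.imwrite("pics/s1.png",p[...,::-1])
```

```text
[0.41898581 0.01147609 0.13513409] [[ 9.99928370e-01 -1.19402012e-02]
 [-8.25102986e-04  3.38849673e-04]
 [-1.19404773e-02 -9.99928656e-01]] [-3.20223810e-02 -1.40822996e-01  2.21816656e+00 -4.95506366e-05
  1.07619430e+00 -3.11714736e-02]
```

View pics/s1.png

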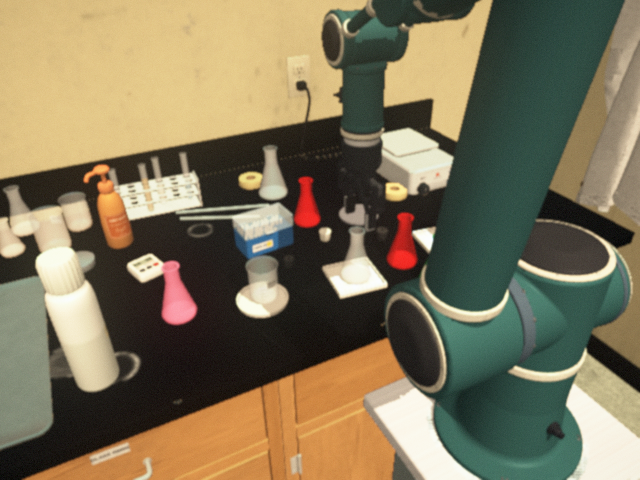

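Run:
```python
from h import *
s=bot.read_state(); print(s["tool_pos"],s["joint_vel"].round(3)); print(proj("scene",s["tool_pos"]),proj("scene",[.4245,.0125,.118]))
p,d=viewer.read_camera("scene"); C=cloud("scene",d)
m=(C[...,2]>.125)&(C[...,2]<.2)&(C[...,0]<.75)&(C[...,0]>.3)&(abs(C[...,1])<.15); P=C[m]; print(len(P),P.min(0),P.max(0),P.mean(0))
p,d=viewer.read_camera("top"); C=cloud("top",d); cv2.imwrite("pics/t1.png",p[...,::-1])
a=np.hstack([cv2.resize(p[230:370,240:440,::-1],(400,280)),cv2.resize(viewer.read_camera("scene")[0][120:320,260:460,::-1],(400,400))[:280]]); cv2.imwrite("pics/c1.png",a)
```

```text
[0.42077611 0.0111953  0.13789269] [-0.01  -0.035 -0.078 -0.     0.017 -0.001]
(np.float64(359.3444843267031), np.float64(221.98515761270448)) (np.float64(357.5333343350469), np.float64(229.8736725805538))
548 [ 0.35433265 -0.00044936  0.1451351 ] [0.48705794 0.02820152 0.19998642] [0.41682401 0.01641671 0.17545323]
```

View pics/t1.png

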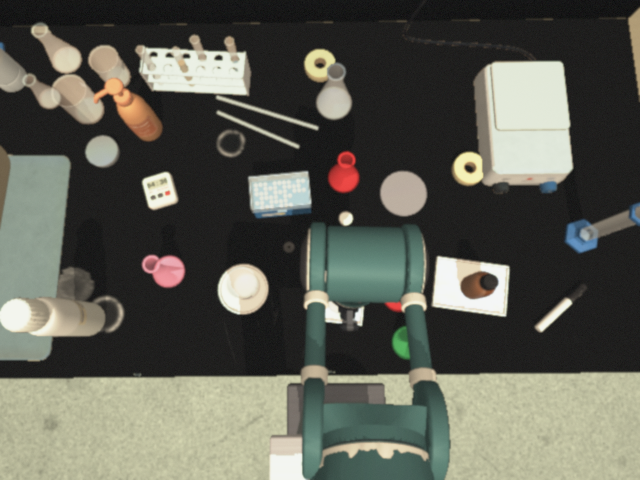

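Request:
jog_arm([
  {"dx":0,"dy":0,"dz":-1.3,"turn":0},
  {"dx":0,"dy":0,"dz":-1.3,"turn":0},
  {"dx":0,"dy":0,"dz":-1.3,"turn":0},
  {"dx":0,"dy":0,"dz":-1.3,"turn":0},
  {"dx":0,"dy":0,"dz":-1.3,"turn":0},
  {"dx":0,"dy":0,"dz":0,"turn":0},
  {"dx":0,"dy":0,"dz":0,"turn":0},
  {"dx":0,"dy":0,"dz":0,"turn":0},
])

```text
time: 2.97
tool_pos: [0.4262, 0.0106, 0.0782]
tcp_rot: [2.222, 2.217, 0.004]
wrist_force: [-0.3, -0.5, 0.8]
width: 0.824
```

Request:
jog_arm([
  {"dx":0,"dy":0,"dz":0,"turn":0},
  {"dx":0,"dy":0,"dz":0,"turn":0},
  {"dx":0,"dy":0,"dz":0,"turn":0},
  {"dx":0,"dy":0,"dz":0,"turn":0},
  {"dx":0,"dy":0,"dz":0,"turn":0},
  {"dx":0,"dy":0,"dz":0,"turn":0},
  {"dx":0,"dy":0,"dz":0,"turn":0},
  {"dx":0,"dy":0,"dz":0,"turn":0},
], fingers=2, grip_force=30)

```text
time: 3.63
tool_pos: [0.425, 0.0108, 0.077]
tcp_rot: [2.223, 2.219, 0.001]
wrist_force: [-1.0, 0.1, 6.5]
width: 0.341
```

Request:
jog_arm([
  {"dx":0,"dy":0,"dz":1,"turn":0},
  {"dx":0,"dy":0,"dz":2,"turn":0},
  {"dx":0,"dy":0,"dz":2,"turn":0},
  {"dx":0,"dy":0,"dz":2,"turn":0},
  {"dx":0,"dy":0,"dz":0,"turn":0},
  {"dx":1,"dy":-0.5,"dz":0,"turn":0},
  {"dx":2,"dy":-1.2,"dz":0,"turn":0},
  {"dx":2.5,"dy":-1.6,"dz":0,"turn":0},
  {"dx":2.5,"dy":-1.6,"dz":0,"turn":0},
  {"dx":2.5,"dy":-1.6,"dz":0,"turn":0},
  {"dx":2.5,"dy":-1.6,"dz":0,"turn":0},
  {"dx":2.5,"dy":-1.6,"dz":0,"turn":0},
])

```text
time: 4.63
tool_pos: [0.5798, -0.0873, 0.1437]
tcp_rot: [-2.222, -2.217, 0.003]
wrist_force: [0.2, 0.1, -1.1]
width: 0.34
```

Request:
jog_arm([
  {"dx":2.5,"dy":-1.6,"dz":0,"turn":0},
  {"dx":2.5,"dy":-1.6,"dz":0,"turn":0},
  {"dx":2,"dy":-1.2,"dz":0,"turn":0},
  {"dx":0,"dy":0,"dz":0,"turn":0},
  {"dx":0,"dy":0,"dz":0,"turn":0},
  {"dx":0,"dy":0,"dz":0,"turn":0},
  {"dx":0,"dy":0,"dz":0,"turn":0},
])

```text
time: 5.22
tool_pos: [0.648, -0.1296, 0.1448]
tcp_rot: [-2.222, -2.218, 0.002]
wrist_force: [-0.2, 0.2, -1.6]
width: 0.342
```

Run:
```python
from obj import *
s=bot.read_state(); print(s["tool_pos"],s["wrist_force"])
p,d=viewer.read_camera("scene"); C=cloud("scene",d); c=s["tool_pos"][:2]
print(obj("neck",C,c,.05,.13,.145)); print(obj("base",C,c,.06,.06,.085))
P=C[(np.hypot(C[...,0]-c[0],C[...,1]-c[1])<.045)&(C[...,2]>.03)&(C[...,2]<.13)]; print(P[:,2].min(), len(P))
cv2.imwrite("pics/s2.png",cv2.resize(p[130:290,250:450,::-1],(700,560)))
```

```text
[ 0.64798446 -0.12960109  0.14480306] [-0.19942263  0.19219857 -1.58785817]
('neck', 97, 'circle', array([ 0.6444, -0.1224]), 0.0202, 'bbox mid', array([ 0.6438, -0.1218]), 'size', array([0.0345, 0.0347]), 'z95', array([0.1369, 0.1438]))
('base', 95, 'circle', array([ 0.6447, -0.1245]), 0.0339, 'bbox mid', array([ 0.639 , -0.1241]), 'size', array([0.0523, 0.0653]), 'z95', array([0.0807, 0.0843]))
0.07416719497204051 535
```

View pics/s2.png

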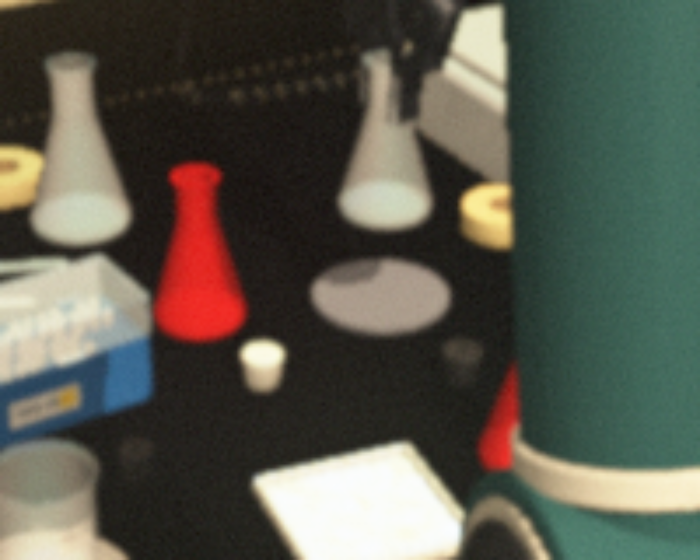

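The flask hangs upright over the mat, so I lower it.

Request:
jog_arm([
  {"dx":0.1,"dy":0.1,"dz":-1.5,"turn":0},
  {"dx":0.1,"dy":0,"dz":-1.5,"turn":0},
  {"dx":0,"dy":0,"dz":-1.5,"turn":0},
  {"dx":0,"dy":0,"dz":-1,"turn":0},
  {"dx":0,"dy":0,"dz":-0.5,"turn":0},
  {"dx":0,"dy":0,"dz":-0.3,"turn":0},
  {"dx":0,"dy":0,"dz":-0.2,"turn":0},
  {"dx":0,"dy":0,"dz":0,"turn":0},
  {"dx":0,"dy":0,"dz":0,"turn":0},
  {"dx":0,"dy":0,"dz":0,"turn":0},
  {"dx":0,"dy":0,"dz":0,"turn":0},
  {"dx":0,"dy":0,"dz":0,"turn":0},
])

```text
time: 6.27
tool_pos: [0.6519, -0.1293, 0.0819]
tcp_rot: [2.223, 2.219, 0.001]
wrist_force: [0.4, 0.4, -1.2]
width: 0.344
```

Request:
jog_arm([
  {"dx":0,"dy":0,"dz":-0.2,"turn":0},
  {"dx":0,"dy":0,"dz":0,"turn":0},
  {"dx":0,"dy":0,"dz":0,"turn":0},
  {"dx":0,"dy":0,"dz":0,"turn":0},
])

```text
time: 6.6
tool_pos: [0.6514, -0.1292, 0.0792]
tcp_rot: [-2.224, -2.219, 0.0]
wrist_force: [-0.1, 0.3, -1.9]
width: 0.341
```

Request:
jog_arm([
  {"dx":0,"dy":0,"dz":-0.1,"turn":0},
  {"dx":0,"dy":0,"dz":0,"turn":0},
  {"dx":0,"dy":0,"dz":0,"turn":0},
])

```text
time: 6.85
tool_pos: [0.6515, -0.1292, 0.0791]
tcp_rot: [2.223, 2.219, -0.0]
wrist_force: [-2.2, 1.0, 4.4]
width: 0.342
```

Request:
jog_arm([
  {"dx":0,"dy":0,"dz":0,"turn":0},
  {"dx":0,"dy":0,"dz":0,"turn":0},
  {"dx":0,"dy":0,"dz":0,"turn":0},
  {"dx":0,"dy":0,"dz":0,"turn":0},
  {"dx":0,"dy":0,"dz":0,"turn":0},
  {"dx":0,"dy":0,"dz":0,"turn":0},
  {"dx":0,"dy":0,"dz":2,"turn":0},
  {"dx":0,"dy":0,"dz":3,"turn":0},
  {"dx":0,"dy":0,"dz":3,"turn":0},
  {"dx":0,"dy":0,"dz":3,"turn":0},
  {"dx":0,"dy":0,"dz":0,"turn":0},
], fingers=7)

```text
time: 7.77
tool_pos: [0.6559, -0.1302, 0.1967]
tcp_rot: [2.216, 2.212, 0.01]
wrist_force: [0.6, -0.5, 0.9]
width: 0.818
```

Request:
jog_arm([
  {"dx":-2.1,"dy":-1.3,"dz":0,"turn":0},
  {"dx":-2.1,"dy":-1.3,"dz":0,"turn":0},
  {"dx":-2.1,"dy":-1.3,"dz":0,"turn":0},
  {"dx":-2.1,"dy":-1.3,"dz":0,"turn":0},
  {"dx":-2.1,"dy":-1.3,"dz":0,"turn":0},
  {"dx":-2.1,"dy":-1.3,"dz":0,"turn":0},
  {"dx":-2.1,"dy":-1.3,"dz":0,"turn":0},
  {"dx":-2.1,"dy":-1.3,"dz":0,"turn":0},
  {"dx":-2.1,"dy":-1.3,"dz":0,"turn":0},
  {"dx":-2.1,"dy":-1.3,"dz":0,"turn":0},
  {"dx":0,"dy":0,"dz":0,"turn":0},
  {"dx":0,"dy":0,"dz":0,"turn":0},
])

```text
time: 8.77
tool_pos: [0.4408, -0.2597, 0.1883]
tcp_rot: [2.226, 2.216, 0.001]
wrist_force: [0.3, -0.3, 0.5]
width: 0.818
```

Run:
```python
from obj import *
s=bot.read_state(); print(s["tool_pos"])
for n in("scene","top"):
    p,d=viewer.read_camera(n); C=cloud(n,d); 
    print(obj(n+"flask neck",C,(.651,-.129),.05,.09,.14)); print(obj("base",C,(.651,-.129),.06,.012,.04)); print(obj("fingers",C,s["tool_pos"][:2],.08,.17,.24))
    print(obj("bottle",C,(.443,-.26),.045,.09,.14))
```

```text
[ 0.44076233 -0.25967234  0.18831037]
('sceneflask neck', 180, 'circle', array([ 0.6511, -0.1236]), 0.018, 'bbox mid', array([ 0.6511, -0.1245]), 'size', array([0.0358, 0.0301]), 'z95', array([0.1112, 0.1211]))
('base', 286, 'circle', array([ 0.6452, -0.121 ]), 0.0324, 'bbox mid', array([ 0.6424, -0.1212]), 'size', array([0.0499, 0.062 ]), 'z95', array([0.026 , 0.0387]))
('fingers', 'few', 0)
('bottle', 'few', 0)
('topflask neck', 228, 'circle', array([ 0.6509, -0.1287]), 0.0168, 'bbox mid', array([ 0.651 , -0.1285]), 'size', array([0.0322, 0.0331]), 'z95', array([0.1168, 0.1229]))
('base', 286, 'circle', array([ 0.6381, -0.1299]), 0.0453, 'bbox mid', array([ 0.6478, -0.1319]), 'size', array([0.067, 0.081]), 'z95', array([0.0263, 0.0386]))
('fingers', 141, 'circle', array([ 0.4407, -0.2539]), 0.0523, 'bbox mid', array([ 0.4407, -0.2559]), 'size', array([0.1044, 0.0147]), 'z95', array([0.2166, 0.237 ]))
('bottle', 375, 'circle', array([ 0.4438, -0.2606]), 0.0212, 'bbox mid', array([ 0.4436, -0.258 ]), 'size', array([0.0383, 0.0364]), 'z95', array([0.1177, 0.1226]))
```

Request:
jog_arm([
  {"dx":0.2,"dy":0,"dz":-2,"turn":0},
  {"dx":0,"dy":0,"dz":-2,"turn":0},
  {"dx":0,"dy":0,"dz":-2,"turn":0},
  {"dx":0,"dy":0,"dz":-1.5,"turn":0},
  {"dx":0,"dy":0,"dz":-1.5,"turn":0},
  {"dx":0,"dy":0,"dz":-1,"turn":0},
  {"dx":0,"dy":0,"dz":-0.5,"turn":0},
  {"dx":0,"dy":0,"dz":0,"turn":0},
  {"dx":0,"dy":0,"dz":0,"turn":0},
  {"dx":0,"dy":0,"dz":0,"turn":0},
  {"dx":0,"dy":0,"dz":0,"turn":0},
])

```text
time: 9.78
tool_pos: [0.4444, -0.2597, 0.0844]
tcp_rot: [2.222, 2.218, 0.001]
wrist_force: [0.2, -0.4, 0.5]
width: 0.82
```

Request:
jog_arm([
  {"dx":0,"dy":0,"dz":0,"turn":0},
  {"dx":0,"dy":0,"dz":0,"turn":0},
  {"dx":0,"dy":0,"dz":0,"turn":0},
  {"dx":0,"dy":0,"dz":0,"turn":0},
  {"dx":0,"dy":0,"dz":0,"turn":0},
  {"dx":0,"dy":0,"dz":0,"turn":0},
  {"dx":0,"dy":0,"dz":0,"turn":0},
  {"dx":0,"dy":0,"dz":0,"turn":0},
], fingers=2, grip_force=40)

```text
time: 10.45
tool_pos: [0.4436, -0.2594, 0.0838]
tcp_rot: [2.223, 2.219, -0.0]
wrist_force: [-2.4, 0.5, 6.2]
width: 0.35
```

Request:
jog_arm([
  {"dx":0,"dy":0,"dz":1,"turn":0},
  {"dx":0,"dy":0,"dz":2,"turn":0},
  {"dx":0,"dy":0,"dz":2.5,"turn":0},
  {"dx":0,"dy":0,"dz":2.5,"turn":0},
  {"dx":0,"dy":0,"dz":2.5,"turn":0},
  {"dx":0,"dy":0,"dz":2.5,"turn":0},
  {"dx":0,"dy":0,"dz":2,"turn":0},
  {"dx":0,"dy":0,"dz":1,"turn":0},
  {"dx":0,"dy":0,"dz":0,"turn":0},
  {"dx":0,"dy":0,"dz":0,"turn":0},
])

```text
time: 11.28
tool_pos: [0.4433, -0.259, 0.2429]
tcp_rot: [-2.224, -2.219, -0.0]
wrist_force: [-0.2, -0.1, -2.5]
width: 0.354
```

Request:
jog_arm([
  {"dx":0,"dy":1.4,"dz":0,"turn":0},
  {"dx":-0.2,"dy":2.6,"dz":0,"turn":0},
  {"dx":-0.2,"dy":2.6,"dz":0,"turn":0},
  {"dx":-0.2,"dy":2.6,"dz":0,"turn":0},
  {"dx":-0.2,"dy":2.6,"dz":0,"turn":0},
  {"dx":-0.2,"dy":2.6,"dz":0,"turn":0},
  {"dx":-0.2,"dy":2.6,"dz":0,"turn":0},
  {"dx":-0.2,"dy":2.6,"dz":0,"turn":0},
  {"dx":-0.2,"dy":2.6,"dz":0,"turn":0},
  {"dx":-0.2,"dy":2.6,"dz":0,"turn":0},
  {"dx":0,"dy":2,"dz":0,"turn":0},
  {"dx":0,"dy":0.6,"dz":0,"turn":0},
])

```text
time: 12.28
tool_pos: [0.4234, 0.0179, 0.241]
tcp_rot: [-2.218, -2.219, 0.003]
wrist_force: [-0.2, -0.4, -1.1]
width: 0.35
```

Request:
jog_arm([
  {"dx":0,"dy":0,"dz":-2,"turn":0},
  {"dx":0,"dy":0,"dz":-2,"turn":0},
  {"dx":0,"dy":0,"dz":-2,"turn":0},
  {"dx":0,"dy":0,"dz":-2,"turn":0},
  {"dx":0,"dy":0,"dz":-1,"turn":0},
  {"dx":0,"dy":0,"dz":0,"turn":0},
  {"dx":0,"dy":0,"dz":0,"turn":0},
  {"dx":0,"dy":0,"dz":0,"turn":0},
])

```text
time: 12.95
tool_pos: [0.4261, 0.0147, 0.1541]
tcp_rot: [2.223, 2.218, 0.001]
wrist_force: [-0.3, 0.2, -2.2]
width: 0.354
```

Run:
```python
from obj import *
s=bot.read_state(); print(s["tool_pos"],s["wrist_force"]); c=s["tool_pos"][:2]
p,d=viewer.read_camera("scene"); C=cloud("scene",d)
print(obj("bottle body",C,c,.05,.065,.12)); 
cv2.imwrite("pics/s3.png",cv2.resize(p[170:310,260:460,::-1],(700,490)))
```

```text
[0.42609814 0.01471669 0.15405438] [-0.34919037  0.22075614 -2.2223917 ]
('bottle body', 442, 'circle', array([0.4224, 0.0178]), 0.0259, 'bbox mid', array([0.4188, 0.0186]), 'size', array([0.0403, 0.0491]), 'z95', array([0.0998, 0.1176]))
```

View pics/s3.png

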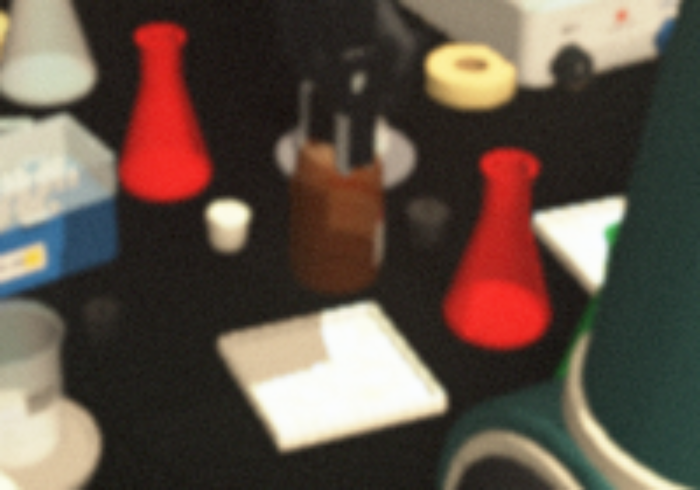

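Request:
jog_arm([
  {"dx":0,"dy":0,"dz":-1.5,"turn":0},
  {"dx":0,"dy":0,"dz":-1.5,"turn":0},
  {"dx":0,"dy":0,"dz":-1.5,"turn":0},
  {"dx":0,"dy":0,"dz":-1,"turn":0},
  {"dx":0,"dy":0,"dz":-0.6,"turn":0},
  {"dx":0,"dy":0,"dz":-0.4,"turn":0},
  {"dx":0,"dy":0,"dz":-0.3,"turn":0},
  {"dx":0,"dy":0,"dz":0,"turn":0},
  {"dx":0,"dy":0,"dz":0,"turn":0},
  {"dx":0,"dy":0,"dz":0,"turn":0},
  {"dx":0,"dy":0,"dz":0,"turn":0},
  {"dx":0,"dy":0,"dz":0,"turn":0},
])

```text
time: 14.0
tool_pos: [0.4259, 0.0148, 0.0857]
tcp_rot: [2.223, 2.219, 0.001]
wrist_force: [1.1, 0.1, -1.6]
width: 0.351
```

Request:
jog_arm([
  {"dx":0,"dy":0,"dz":-0.2,"turn":0},
  {"dx":0,"dy":0,"dz":0,"turn":0},
  {"dx":0,"dy":0,"dz":0,"turn":0},
  {"dx":0,"dy":0,"dz":0,"turn":0},
])

```text
time: 14.33
tool_pos: [0.426, 0.0148, 0.0838]
tcp_rot: [2.223, 2.219, 0.001]
wrist_force: [-0.2, 0.5, 3.5]
width: 0.356
```

Request:
jog_arm([
  {"dx":0,"dy":0,"dz":0,"turn":0},
  {"dx":0,"dy":0,"dz":0,"turn":0},
  {"dx":0,"dy":0,"dz":0,"turn":0},
  {"dx":0,"dy":0,"dz":0,"turn":0},
  {"dx":0,"dy":0,"dz":0,"turn":0},
  {"dx":0,"dy":0,"dz":0,"turn":0},
  {"dx":0,"dy":0,"dz":2,"turn":0},
  {"dx":0,"dy":0,"dz":3,"turn":0},
  {"dx":0,"dy":0,"dz":3,"turn":0},
  {"dx":0,"dy":0,"dz":3,"turn":0},
  {"dx":0,"dy":0,"dz":0,"turn":0},
  {"dx":0,"dy":0,"dz":0,"turn":0},
], fingers=7)

```text
time: 15.33
tool_pos: [0.4273, 0.0148, 0.1957]
tcp_rot: [2.221, 2.217, 0.006]
wrist_force: [0.6, -0.2, 0.4]
width: 0.824
```

Request:
jog_arm([
  {"dx":0.3,"dy":2.4,"dz":0,"turn":0},
  {"dx":0.3,"dy":2.4,"dz":0,"turn":0},
  {"dx":0.3,"dy":2.4,"dz":0,"turn":0},
  {"dx":0.3,"dy":2.4,"dz":0,"turn":0},
  {"dx":0.3,"dy":2.4,"dz":0,"turn":0},
  {"dx":0.3,"dy":2.4,"dz":0,"turn":0},
  {"dx":0.3,"dy":2.4,"dz":0,"turn":0},
  {"dx":0.3,"dy":2.5,"dz":0,"turn":0},
  {"dx":0,"dy":0,"dz":0,"turn":0},
  {"dx":0,"dy":0,"dz":0,"turn":0},
  {"dx":0,"dy":0,"dz":0,"turn":0},
], fingers=8.54)

```text
time: 16.25
tool_pos: [0.4484, 0.2072, 0.1917]
tcp_rot: [-2.222, -2.219, 0.005]
wrist_force: [-0.3, -0.2, -0.4]
width: 0.998
```

Run:
```python
from obj import *
s=bot.read_state(); print(s["tool_pos"])
for n in("scene","top"):
    p,d=viewer.read_camera(n); C=cloud(n,d)
    print(obj(n+"bottle cap",C,(.426,.015),.045,.112,.14)); print(obj("body",C,(.426,.015),.045,.02,.075)); print(obj("beaker",C,(.451,.209),.05,.07,.1))
    print(obj("fingers",C,s["tool_pos"][:2],.08,.19,.24))
```

```text
[0.44838355 0.20720045 0.19170683]
('scenebottle cap', 142, 'circle', array([0.4255, 0.0163]), 0.0162, 'bbox mid', array([0.4253, 0.0168]), 'size', array([0.0319, 0.03  ]), 'z95', array([0.1194, 0.1214]))
('body', 561, 'circle', array([0.4239, 0.0175]), 0.0264, 'bbox mid', array([0.4187, 0.0193]), 'size', array([0.0419, 0.049 ]), 'z95', array([0.0478, 0.0727]))
('beaker', 404, 'circle', array([0.4507, 0.21  ]), 0.0332, 'bbox mid', array([0.4507, 0.2108]), 'size', array([0.0661, 0.0608]), 'z95', array([0.0781, 0.0846]))
('fingers', 401, 'circle', array([0.4443, 0.2135]), 0.0554, 'bbox mid', array([0.4443, 0.2089]), 'size', array([0.1101, 0.0229]), 'z95', array([0.2234, 0.2379]))
('topbottle cap', 212, 'circle', array([0.4262, 0.0126]), 0.0153, 'bbox mid', array([0.426 , 0.0127]), 'size', array([0.0282, 0.0278]), 'z95', array([0.1202, 0.1227]))
('body', 55, 'circle', array([0.4248, 0.0129]), 0.0258, 'bbox mid', array([0.4176, 0.0133]), 'size', array([0.0347, 0.0499]), 'z95', array([0.0558, 0.0737]))
('beaker', 73, 'circle', array([0.454 , 0.1957]), 0.028, 'bbox mid', array([0.4541, 0.1916]), 'size', array([0.0528, 0.0292]), 'z95', array([0.0835, 0.0861]))
('fingers', 'few', 2)
```

Request:
jog_arm([
  {"dx":0.2,"dy":0.2,"dz":-2,"turn":0},
  {"dx":0,"dy":0,"dz":-2,"turn":0},
  {"dx":0,"dy":0,"dz":-2,"turn":0},
  {"dx":0,"dy":0,"dz":-2,"turn":0},
  {"dx":0,"dy":0,"dz":0,"turn":0},
  {"dx":0,"dy":0,"dz":0,"turn":0},
  {"dx":0,"dy":0,"dz":0,"turn":0},
])

```text
time: 16.93
tool_pos: [0.4521, 0.2095, 0.1142]
tcp_rot: [2.224, 2.218, 0.001]
wrist_force: [-0.3, 0.1, 0.7]
width: 1.0
```

Run:
```python
from h import *
s=bot.read_state(); print(s["tool_pos"])
p,d=viewer.read_camera("scene"); cv2.imwrite("pics/s4.png",cv2.resize(p[180:330,180:330,::-1],(600,600)))
```

```text
[0.45208428 0.20950527 0.11422031]
```

View pics/s4.png

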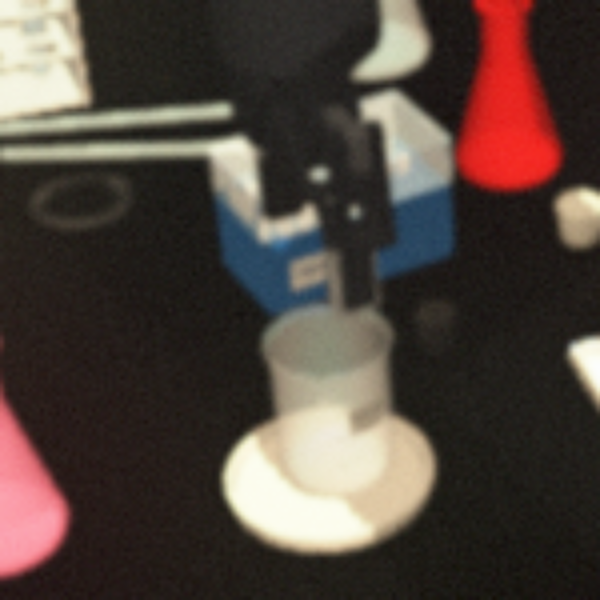

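Run:
```python
from h import *
f=lambda X:tuple(round((a-180)*4) for a in (proj("scene",X)[0],proj("scene",X)[1])) 
g=lambda X:((proj("scene",X)[0]-180)*4,(proj("scene",X)[1]-180)*4)
for X in([.397,.2095,.127],[.507,.2095,.127],[.4521,.2095,.1142],[.4507,.209,.084]): print(X,g(X))
p,d=viewer.read_camera("scene"); C=cloud("scene",d)
P=C[(C[...,2]>.115)&(C[...,2]<.16)&(abs(C[...,0]-.45)<.09)&(abs(C[...,1]-.21)<.06)]
for lo in np.arange(.37,.54,.01):
    Q=P[(P[:,0]>=lo)&(P[:,0]<lo+.01)]; 
    if len(Q): print(round(lo,2),len(Q),Q.min(0).round(3),Q.max(0).round(3))
```

```text
[0.397, 0.2095, 0.127] (np.float64(364.05108462899216), np.float64(319.5887668933269))
[0.507, 0.2095, 0.127] (np.float64(278.1028311076966), np.float64(205.83643987093092))
[0.4521, 0.2095, 0.1142] (np.float64(321.274921211344), np.float64(282.7448746691739))
[0.4507, 0.209, 0.084] (np.float64(328.1573377425009), np.float64(335.88230157379667))
0.39 84 [0.394 0.204 0.135] [0.4   0.219 0.16 ]
0.4 82 [0.4   0.2   0.128] [0.409 0.223 0.16 ]
0.41 2 [0.413 0.221 0.141] [0.413 0.221 0.143]
0.49 129 [0.493 0.201 0.128] [0.5   0.223 0.16 ]
0.5 5 [0.501 0.221 0.133] [0.504 0.222 0.16 ]
```

The near and far fingers leave a gap of x 0.409 to 0.493, centred on the beaker. Descend and grip.

Request:
jog_arm([
  {"dx":-0.1,"dy":0,"dz":-1.5,"turn":0},
  {"dx":0,"dy":0,"dz":-1.5,"turn":0},
  {"dx":0,"dy":0,"dz":-1.5,"turn":0},
  {"dx":0,"dy":0,"dz":-1.5,"turn":0},
  {"dx":0,"dy":0,"dz":-1.2,"turn":0},
  {"dx":0,"dy":0,"dz":-0.8,"turn":0},
  {"dx":0,"dy":0,"dz":0,"turn":0},
  {"dx":0,"dy":0,"dz":0,"turn":0},
  {"dx":0,"dy":0,"dz":0,"turn":0},
])

```text
time: 17.78
tool_pos: [0.4515, 0.2103, 0.0345]
tcp_rot: [2.223, 2.219, 0.003]
wrist_force: [0.5, 0.8, 0.9]
width: 1.004
```

Request:
jog_arm([
  {"dx":0,"dy":0,"dz":0,"turn":0},
  {"dx":0,"dy":0,"dz":0,"turn":0},
  {"dx":0,"dy":0,"dz":0,"turn":0},
  {"dx":0,"dy":0,"dz":0,"turn":0},
  {"dx":0,"dy":0,"dz":0,"turn":0},
  {"dx":0,"dy":0,"dz":0,"turn":0},
], fingers=5, grip_force=30)

```text
time: 18.28
tool_pos: [0.4512, 0.2102, 0.0345]
tcp_rot: [2.223, 2.219, 0.002]
wrist_force: [-2.2, 0.4, 6.3]
width: 0.713
```

Request:
jog_arm([
  {"dx":0,"dy":0,"dz":1,"turn":0},
  {"dx":0,"dy":0,"dz":2,"turn":0},
  {"dx":0,"dy":0,"dz":2.5,"turn":0},
  {"dx":0,"dy":0,"dz":2.5,"turn":0},
  {"dx":0,"dy":0,"dz":2.5,"turn":0},
  {"dx":0,"dy":0,"dz":2.5,"turn":0},
  {"dx":0,"dy":0,"dz":2,"turn":0},
  {"dx":0,"dy":0,"dz":1,"turn":0},
  {"dx":0,"dy":0,"dz":0,"turn":0},
  {"dx":0,"dy":0,"dz":0,"turn":0},
])

```text
time: 19.12
tool_pos: [0.4504, 0.2098, 0.1933]
tcp_rot: [2.223, 2.219, 0.001]
wrist_force: [-0.4, 0.6, -2.4]
width: 0.708
```

Request:
jog_arm([
  {"dx":0,"dy":-1.2,"dz":0,"turn":0},
  {"dx":0,"dy":-2.2,"dz":0,"turn":0},
  {"dx":0,"dy":-2.2,"dz":0,"turn":0},
  {"dx":0,"dy":-2.2,"dz":0,"turn":0},
  {"dx":0,"dy":-2.2,"dz":0,"turn":0},
  {"dx":0,"dy":-2.2,"dz":0,"turn":0},
  {"dx":0,"dy":-2.2,"dz":0,"turn":0},
  {"dx":0,"dy":-2.2,"dz":0,"turn":0},
  {"dx":0,"dy":-2.2,"dz":0,"turn":0},
  {"dx":0,"dy":-2.2,"dz":0,"turn":0},
  {"dx":0,"dy":-2.2,"dz":0,"turn":0},
  {"dx":0,"dy":-2.2,"dz":0,"turn":0},
])

```text
time: 20.12
tool_pos: [0.4484, -0.0456, 0.191]
tcp_rot: [-2.222, -2.217, 0.004]
wrist_force: [1.1, 0.2, -0.3]
width: 0.711
```

Request:
jog_arm([
  {"dx":0,"dy":-2.2,"dz":0,"turn":0},
  {"dx":0,"dy":-2.2,"dz":0,"turn":0},
  {"dx":0,"dy":-2.2,"dz":0,"turn":0},
  {"dx":-0.1,"dy":-2.2,"dz":0,"turn":0},
  {"dx":-0.1,"dy":-2.2,"dz":0,"turn":0},
  {"dx":-0.1,"dy":-2.2,"dz":0,"turn":0},
  {"dx":-0.1,"dy":-2.2,"dz":0,"turn":0},
  {"dx":0,"dy":-2.2,"dz":0,"turn":0},
  {"dx":0,"dy":-2.2,"dz":0,"turn":0},
  {"dx":0,"dy":-1.7,"dz":0,"turn":0},
  {"dx":0,"dy":0,"dz":0,"turn":0},
  {"dx":0,"dy":0,"dz":0,"turn":0},
])

```text
time: 21.12
tool_pos: [0.4447, -0.2594, 0.1911]
tcp_rot: [-2.223, -2.214, 0.001]
wrist_force: [1.0, 0.3, -1.3]
width: 0.707
```

Run:
```python
from obj import *
s=bot.read_state(); print(s["tool_pos"],s["wrist_force"],s["width"]); c=s["tool_pos"][:2]
for n in("top","scene"):
    p,d=viewer.read_camera(n); cv2.imwrite(f"pics/{n}5.png",p[...,::-1]); C=cloud(n,d)
    print(obj("beaker",C,c,.05,.15,.19),obj("bottle",C,(.426,.0145),.05,.112,.14))
a=np.hstack([cv2.resize(cv2.imread("pics/top5.png")[160:360,300:550],(400,320)),cv2.resize(cv2.imread("pics/scene5.png")[130:330,300:550],(400,320))]); cv2.imwrite("pics/c5.png",a)
```

```text
[ 0.44474141 -0.25938661  0.19113701] [ 0.95858861  0.33783884 -1.3428125 ] 0.7069493674915579
('beaker', 482, 'circle', array([ 0.4445, -0.2611]), 0.0294, 'bbox mid', array([ 0.444 , -0.2608]), 'size', array([0.0566, 0.0573]), 'z95', array([0.1675, 0.1872])) ('bottle', 211, 'circle', array([0.4262, 0.0125]), 0.0153, 'bbox mid', array([0.4261, 0.0126]), 'size', array([0.028 , 0.0281]), 'z95', array([0.1201, 0.1228]))
('beaker', 'few', 0) ('bottle', 143, 'circle', array([0.426 , 0.0172]), 0.0163, 'bbox mid', array([0.425 , 0.0167]), 'size', array([0.0289, 0.0285]), 'z95', array([0.1193, 0.1215]))
```

View pics/c5.png

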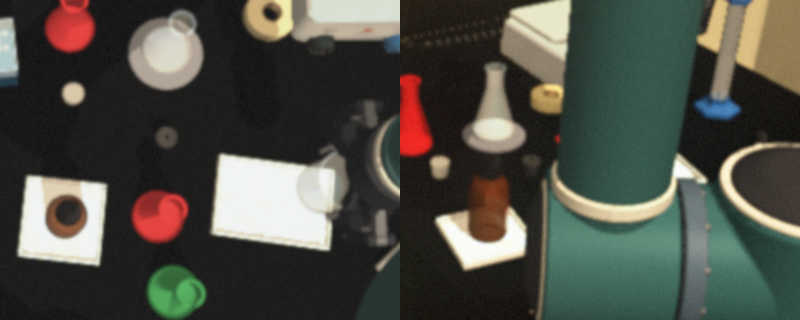

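Request:
jog_arm([
  {"dx":0.1,"dy":0.1,"dz":-1.5,"turn":0},
  {"dx":0,"dy":0,"dz":-2,"turn":0},
  {"dx":0,"dy":0,"dz":-2,"turn":0},
  {"dx":0,"dy":0,"dz":-2,"turn":0},
  {"dx":0,"dy":0,"dz":-2,"turn":0},
  {"dx":0,"dy":0,"dz":-2,"turn":0},
  {"dx":0,"dy":0,"dz":-1.5,"turn":0},
  {"dx":0,"dy":0,"dz":-1,"turn":0},
  {"dx":0,"dy":0,"dz":-0.7,"turn":0},
  {"dx":0,"dy":0,"dz":-0.5,"turn":0},
  {"dx":0,"dy":0,"dz":0,"turn":0},
  {"dx":0,"dy":0,"dz":0,"turn":0},
])

```text
time: 22.22
tool_pos: [0.4479, -0.2582, 0.0418]
tcp_rot: [2.223, 2.219, 0.0]
wrist_force: [-0.8, -0.6, -0.2]
width: 0.709
```

Request:
jog_arm([
  {"dx":0,"dy":0,"dz":-0.2,"turn":0},
  {"dx":0,"dy":0,"dz":0,"turn":0},
  {"dx":0,"dy":0,"dz":0,"turn":0},
  {"dx":0,"dy":0,"dz":0,"turn":0},
])

```text
time: 22.55
tool_pos: [0.4477, -0.2584, 0.0398]
tcp_rot: [2.223, 2.218, 0.0]
wrist_force: [-0.7, -0.3, -0.4]
width: 0.713
```

Request:
jog_arm([
  {"dx":0,"dy":0,"dz":-0.2,"turn":0},
  {"dx":0,"dy":0,"dz":-0.2,"turn":0},
  {"dx":0,"dy":0,"dz":0,"turn":0},
  {"dx":0,"dy":0,"dz":0,"turn":0},
  {"dx":0,"dy":0,"dz":0,"turn":0},
  {"dx":0,"dy":0,"dz":0,"turn":0},
])

```text
time: 23.05
tool_pos: [0.4474, -0.2582, 0.0352]
tcp_rot: [-2.224, -2.219, 0.0]
wrist_force: [-0.1, -0.1, -0.5]
width: 0.717
```

Request:
jog_arm([
  {"dx":0,"dy":0,"dz":-0.15,"turn":0},
  {"dx":0,"dy":0,"dz":0,"turn":0},
  {"dx":0,"dy":0,"dz":0,"turn":0},
  {"dx":0,"dy":0,"dz":0,"turn":0},
])

```text
time: 23.38
tool_pos: [0.4477, -0.2585, 0.0345]
tcp_rot: [2.223, 2.219, -0.0]
wrist_force: [-3.0, 1.2, 5.3]
width: 0.706
```

Request:
jog_arm([
  {"dx":0,"dy":0,"dz":0,"turn":0},
  {"dx":0,"dy":0,"dz":0,"turn":0},
  {"dx":0,"dy":0,"dz":0,"turn":0},
  {"dx":0,"dy":0,"dz":0,"turn":0},
  {"dx":0,"dy":0,"dz":0,"turn":0},
  {"dx":0,"dy":0,"dz":1,"turn":0},
  {"dx":0,"dy":0,"dz":2.5,"turn":0},
  {"dx":0,"dy":0,"dz":2.5,"turn":0},
  {"dx":0,"dy":0,"dz":3,"turn":0},
  {"dx":0,"dy":0,"dz":3,"turn":0},
  {"dx":0,"dy":0,"dz":3,"turn":0},
  {"dx":0,"dy":0,"dz":0,"turn":0},
], fingers=8.54)

```text
time: 24.38
tool_pos: [0.4514, -0.2606, 0.192]
tcp_rot: [2.215, 2.21, 0.004]
wrist_force: [1.3, -1.2, -0.0]
width: 1.003
```

Request:
jog_arm([
  {"dx":2,"dy":1.3,"dz":0,"turn":0},
  {"dx":2,"dy":1.3,"dz":0,"turn":0},
  {"dx":2,"dy":1.3,"dz":0,"turn":0},
  {"dx":2,"dy":1.3,"dz":0,"turn":0},
  {"dx":2,"dy":1.3,"dz":0,"turn":0},
  {"dx":2,"dy":1.3,"dz":0,"turn":0},
  {"dx":2,"dy":1.3,"dz":0,"turn":0},
  {"dx":2,"dy":1.3,"dz":0,"turn":0},
  {"dx":2,"dy":1.3,"dz":0,"turn":0},
  {"dx":2.3,"dy":1.3,"dz":0,"turn":0},
  {"dx":0,"dy":0,"dz":0,"turn":0},
  {"dx":0,"dy":0,"dz":0,"turn":0},
], fingers=7)

```text
time: 25.38
tool_pos: [0.651, -0.1273, 0.1836]
tcp_rot: [-2.221, -2.221, 0.001]
wrist_force: [-0.4, -0.2, -0.3]
width: 0.817
```

Run:
```python
from obj import *
s=bot.read_state(); print(s["tool_pos"])
for n in("top","scene"):
    p,d=viewer.read_camera(n); C=cloud(n,d)
    print(n,obj("beaker",C,(.446,-.259),.05,.07,.1),obj("flask",C,(.651,-.128),.05,.1,.14))
```

```text
[ 0.65104407 -0.12733848  0.18357806]
top ('beaker', 'few', 0) ('flask', 89, 'circle', array([ 0.6514, -0.1254]), 0.0164, 'bbox mid', array([ 0.6514, -0.1217]), 'size', array([0.0319, 0.0196]), 'z95', array([0.1192, 0.1232]))
scene ('beaker', 'few', 0) ('flask', 144, 'circle', array([ 0.6527, -0.1251]), 0.0195, 'bbox mid', array([ 0.6519, -0.1247]), 'size', array([0.0369, 0.0347]), 'z95', array([0.1139, 0.121 ]))
```

Request:
jog_arm([
  {"dx":0,"dy":0,"dz":-2,"turn":0},
  {"dx":0,"dy":0,"dz":-2,"turn":0},
  {"dx":0,"dy":0,"dz":-2,"turn":0},
  {"dx":0,"dy":0,"dz":-1.5,"turn":0},
  {"dx":0,"dy":0,"dz":-1.5,"turn":0},
  {"dx":0,"dy":0,"dz":-1,"turn":0},
  {"dx":0,"dy":0,"dz":-0.5,"turn":0},
  {"dx":0,"dy":0,"dz":0,"turn":0},
  {"dx":0,"dy":0,"dz":0,"turn":0},
  {"dx":0,"dy":0,"dz":0,"turn":0},
  {"dx":0,"dy":0,"dz":0,"turn":0},
])

```text
time: 26.4
tool_pos: [0.6514, -0.1284, 0.0802]
tcp_rot: [2.222, 2.218, 0.002]
wrist_force: [0.4, -0.0, 0.2]
width: 0.817
```

Request:
jog_arm([
  {"dx":0,"dy":0,"dz":0,"turn":0},
  {"dx":0,"dy":0,"dz":0,"turn":0},
  {"dx":0,"dy":0,"dz":0,"turn":0},
  {"dx":0,"dy":0,"dz":0,"turn":0},
  {"dx":0,"dy":0,"dz":0,"turn":0},
  {"dx":0,"dy":0,"dz":0,"turn":0},
  {"dx":0,"dy":0,"dz":0,"turn":0},
  {"dx":0,"dy":0,"dz":0,"turn":0},
], fingers=2, grip_force=30)

```text
time: 27.07
tool_pos: [0.6509, -0.1282, 0.0793]
tcp_rot: [2.223, 2.219, 0.001]
wrist_force: [-0.2, 0.3, 2.7]
width: 0.342
```

Request:
jog_arm([
  {"dx":0,"dy":0,"dz":1,"turn":0},
  {"dx":0,"dy":0,"dz":2,"turn":0},
  {"dx":0,"dy":0,"dz":2.5,"turn":0},
  {"dx":0,"dy":0,"dz":2.5,"turn":0},
  {"dx":0,"dy":0,"dz":2.5,"turn":0},
  {"dx":0,"dy":0,"dz":2.5,"turn":0},
  {"dx":0,"dy":0,"dz":1,"turn":0},
  {"dx":0,"dy":0,"dz":0,"turn":0},
  {"dx":-0.6,"dy":1,"dz":0,"turn":0},
  {"dx":-1.2,"dy":2,"dz":0,"turn":0},
  {"dx":-1.2,"dy":2,"dz":0,"turn":0},
  {"dx":-1.2,"dy":2,"dz":0,"turn":0},
])

```text
time: 28.07
tool_pos: [0.6055, -0.0568, 0.2152]
tcp_rot: [-2.221, -2.215, 0.005]
wrist_force: [0.1, 0.6, -1.4]
width: 0.344
```

Request:
jog_arm([
  {"dx":-1.2,"dy":2,"dz":0,"turn":0},
  {"dx":-1.2,"dy":2,"dz":0,"turn":0},
  {"dx":-1.2,"dy":2,"dz":0,"turn":0},
  {"dx":-1.2,"dy":2,"dz":0,"turn":0},
  {"dx":-1.2,"dy":2,"dz":0,"turn":0},
  {"dx":-1.2,"dy":2,"dz":0,"turn":0},
  {"dx":-1.2,"dy":2,"dz":0,"turn":0},
  {"dx":-1.2,"dy":2,"dz":0,"turn":0},
  {"dx":-1.2,"dy":2,"dz":0,"turn":0},
  {"dx":-1.2,"dy":2,"dz":0,"turn":0},
  {"dx":-1.2,"dy":2,"dz":0,"turn":0},
  {"dx":-1.2,"dy":2,"dz":0,"turn":0},
])

```text
time: 29.07
tool_pos: [0.4612, 0.1824, 0.2156]
tcp_rot: [-2.222, -2.217, 0.008]
wrist_force: [0.0, 0.7, -1.4]
width: 0.345
```

Request:
jog_arm([
  {"dx":-1.2,"dy":2,"dz":0,"turn":0},
  {"dx":-0.8,"dy":1.2,"dz":0,"turn":0},
  {"dx":0,"dy":0,"dz":-2,"turn":0},
  {"dx":0,"dy":0,"dz":-2,"turn":0},
  {"dx":0,"dy":0,"dz":-2,"turn":0},
  {"dx":0,"dy":0,"dz":-2,"turn":0},
  {"dx":0,"dy":0,"dz":0,"turn":0},
  {"dx":0,"dy":0,"dz":0,"turn":0},
  {"dx":0,"dy":0,"dz":0,"turn":0},
])

```text
time: 29.82
tool_pos: [0.4437, 0.2138, 0.1383]
tcp_rot: [-2.223, -2.219, 0.002]
wrist_force: [-0.5, 0.4, -1.4]
width: 0.344
```

Run:
```python
from obj import *
s=bot.read_state(); print(s["tool_pos"],s["wrist_force"]); c=s["tool_pos"][:2]
for n in("top","scene"):
    p,d=viewer.read_camera(n); cv2.imwrite(f"pics/{n}6.png",p[...,::-1]); C=cloud(n,d)
    print(n,obj("beaker",C,(.446,-.259),.05,.07,.1),obj("flask",C,c,.045,.06,.14))
a=np.hstack([cv2.resize(cv2.imread("pics/top6.png")[160:360,200:450],(400,320)),cv2.resize(cv2.imread("pics/scene6.png")[160:360,190:440],(400,320))]); cv2.imwrite("pics/c6.png",a)
```

```text
[0.44367691 0.21377356 0.13830562] [-0.53969918  0.38902175 -1.43597507]
top ('beaker', 283, 'circle', array([ 0.4469, -0.2613]), 0.0316, 'bbox mid', array([ 0.4476, -0.2613]), 'size', array([0.0604, 0.0629]), 'z95', array([0.0821, 0.0861])) ('flask', 228, 'circle', array([0.4484, 0.1972]), 0.0286, 'bbox mid', array([0.4484, 0.193 ]), 'size', array([0.055 , 0.0256]), 'z95', array([0.0923, 0.1184]))
scene ('beaker', 312, 'circle', array([ 0.4483, -0.2567]), 0.0337, 'bbox mid', array([ 0.4478, -0.2579]), 'size', array([0.0634, 0.063 ]), 'z95', array([0.0778, 0.0849])) ('flask', 1003, 'circle', array([0.4407, 0.2175]), 0.0329, 'bbox mid', array([0.4339, 0.2175]), 'size', array([0.045 , 0.0656]), 'z95', array([0.0994, 0.133 ]))
```

View pics/c6.png

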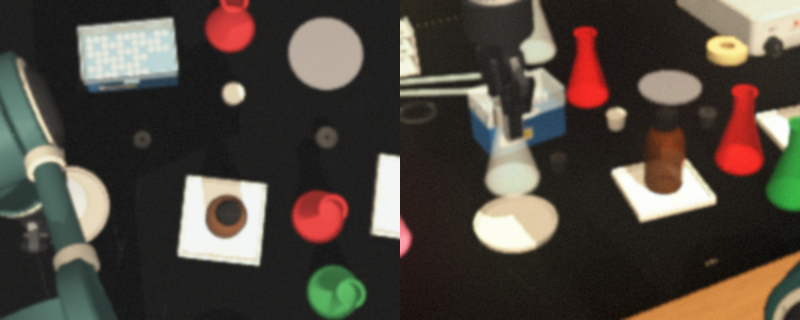

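Request:
jog_arm([
  {"dx":0.1,"dy":0,"dz":-1.5,"turn":0},
  {"dx":0,"dy":0,"dz":-1.5,"turn":0},
  {"dx":0,"dy":0,"dz":-1.2,"turn":0},
  {"dx":0,"dy":0,"dz":-0.8,"turn":0},
  {"dx":0,"dy":0,"dz":-0.6,"turn":0},
  {"dx":0,"dy":0,"dz":-0.4,"turn":0},
  {"dx":0,"dy":0,"dz":-0.1,"turn":0},
  {"dx":0,"dy":0,"dz":0,"turn":0},
  {"dx":0,"dy":0,"dz":0,"turn":0},
  {"dx":0,"dy":0,"dz":0,"turn":0},
  {"dx":0,"dy":0,"dz":0,"turn":0},
])

```text
time: 30.83
tool_pos: [0.4459, 0.214, 0.0783]
tcp_rot: [2.223, 2.219, 0.002]
wrist_force: [0.6, 0.1, -1.7]
width: 0.342
```

Request:
jog_arm([
  {"dx":0,"dy":0,"dz":-0.15,"turn":0},
  {"dx":0,"dy":0,"dz":0,"turn":0},
  {"dx":0,"dy":0,"dz":0,"turn":0},
  {"dx":0,"dy":0,"dz":0,"turn":0},
])

```text
time: 31.17
tool_pos: [0.4462, 0.2142, 0.0772]
tcp_rot: [2.223, 2.219, 0.002]
wrist_force: [-0.5, -0.4, 6.5]
width: 0.345
```

Request:
jog_arm([
  {"dx":0,"dy":0,"dz":0,"turn":0},
  {"dx":0,"dy":0,"dz":0,"turn":0},
  {"dx":0,"dy":0,"dz":0,"turn":0},
  {"dx":0,"dy":0,"dz":0,"turn":0},
  {"dx":0,"dy":0,"dz":0,"turn":0},
  {"dx":0,"dy":0,"dz":0,"turn":0},
  {"dx":0,"dy":0,"dz":2,"turn":0},
  {"dx":0,"dy":0,"dz":3,"turn":0},
  {"dx":0,"dy":0,"dz":3,"turn":0},
  {"dx":0,"dy":0,"dz":3,"turn":0},
  {"dx":0,"dy":0,"dz":3,"turn":0},
  {"dx":0,"dy":0,"dz":0,"turn":0},
], fingers=7)

```text
time: 32.17
tool_pos: [0.4494, 0.2155, 0.2236]
tcp_rot: [2.22, 2.216, 0.018]
wrist_force: [1.3, -0.3, -0.4]
width: 0.816
```

Request:
jog_arm([
  {"dx":1,"dy":-2.5,"dz":0.5,"turn":0},
  {"dx":1,"dy":-2.5,"dz":0.5,"turn":0},
  {"dx":1,"dy":-2.5,"dz":0.5,"turn":0},
  {"dx":1,"dy":-2.5,"dz":0.5,"turn":0},
  {"dx":1,"dy":-2.5,"dz":0.5,"turn":0},
  {"dx":1,"dy":-2.5,"dz":0.5,"turn":0},
  {"dx":1,"dy":-2.5,"dz":0.5,"turn":0},
  {"dx":1,"dy":-2.5,"dz":0.5,"turn":0},
  {"dx":1,"dy":-2.5,"dz":0,"turn":0},
  {"dx":0,"dy":0,"dz":0,"turn":0},
  {"dx":0,"dy":0,"dz":0,"turn":0},
  {"dx":0,"dy":0,"dz":0,"turn":0},
])

```text
time: 33.17
tool_pos: [0.5349, -0.0109, 0.2556]
tcp_rot: [-2.223, -2.218, 0.001]
wrist_force: [0.2, 0.2, 0.1]
width: 0.819
```

Run:
```python
from obj import *
s=bot.read_state(); print(s["tool_pos"],s["time"])
for n in("top","scene"):
    p,d=viewer.read_camera(n); cv2.imwrite(f"pics/{n}7.png",p[...,::-1]); C=cloud(n,d)
    for a in (("beaker",C,(.446,-.259),.05,.07,.1),("flask neck",C,(.445,.2145),.045,.09,.14),("flask base",C,(.445,.2145),.048,.014,.04),("bottle",C,(.426,.0145),.05,.112,.14)): print(n,obj(*a))
    P=C[(C[...,2]>.05)&(C[...,2]<.1)&(C[...,0]>.58)&(C[...,0]<.7)&(C[...,1]>.06)&(C[...,1]<.21)]; print("box",P.min(0),P.max(0))
a=np.hstack([cv2.resize(cv2.imread("pics/top7.png")[200:360,200:520],(500,250)),cv2.resize(cv2.imread("pics/scene7.png")[160:360,190:430],(300,250))]); cv2.imwrite("pics/c7.png",a)
```

```text
[ 0.53494331 -0.01085603  0.25555084] 33.1667
top ('beaker', 46, 'circle', array([ 0.4517, -0.2853]), 0.0178, 'bbox mid', array([ 0.4517, -0.2872]), 'size', array([0.0347, 0.0111]), 'z95', array([0.0831, 0.0858]))
top ('flask neck', 167, 'circle', array([0.4469, 0.2135]), 0.0168, 'bbox mid', array([0.4465, 0.2135]), 'size', array([0.032 , 0.0302]), 'z95', array([0.1175, 0.1207]))
top ('flask base', 266, 'circle', array([0.4506, 0.2239]), 0.0447, 'bbox mid', array([0.4535, 0.2177]), 'size', array([0.0773, 0.0727]), 'z95', array([0.0258, 0.0384]))
top ('bottle', 'few', 0)
box [0.59704613 0.07187582 0.05014949] [0.6741447  0.19477955 0.084317  ]
scene ('beaker', 'few', 0)
scene ('flask neck', 301, 'circle', array([0.4472, 0.2157]), 0.0179, 'bbox mid', array([0.4474, 0.2173]), 'size', array([0.0352, 0.0311]), 'z95', array([0.1101, 0.1194]))
scene ('flask base', 426, 'circle', array([0.4441, 0.2177]), 0.0333, 'bbox mid', array([0.4351, 0.2174]), 'size', array([0.0461, 0.065 ]), 'z95', array([0.0262, 0.0387]))
scene ('bottle', 138, 'circle', array([0.4244, 0.0166]), 0.0159, 'bbox mid', array([0.4243, 0.0167]), 'size', array([0.031 , 0.0315]), 'z95', array([0.1196, 0.1216]))
box [0.59239417 0.07382982 0.05005486] [0.67476144 0.20008257 0.08279707]
```

View pics/c7.png

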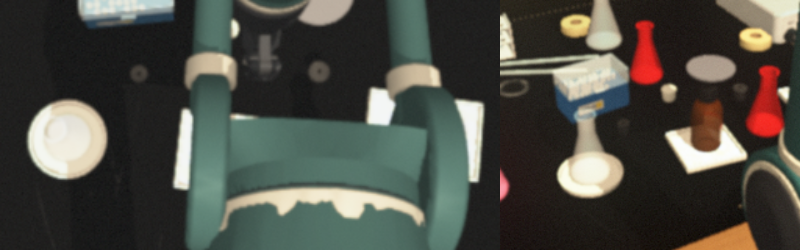

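The flask is at (0.447, 0.215) on the round tray, upright. The bottle and beaker measured within 3 mm of their tray centres, and the box has not moved. The gripper is clear of everything, so I hand in.

```bash
python3 -c "
from h import *
print(bot.finish_job())"
```

```text
the job is handed in; nothing more can be done
None
```

The job is handed in after about 33 s of robot time. The flask stands in the round tray, the bottle in the square tray and the beaker in the oblong tray. I parked the flask on the grey mat while moving the other two.

Last checks of each object's position against its tray's measured centre:

| Object | Offset from tray centre | Top height |
|---|---|---|
| Flask | about 2 mm | about 0.119 m (0.118 expected) |
| Bottle | about 2 mm | about 0.121 m (0.120 expected) |
| Beaker | about 2 mm | about 0.085 m (0.084 expected) |

- **Upright and at rest:** all three looked upright in the pictures. I did not measure tilt or speed as numbers.
- **Tip box:** its outline matched the start within about 2 mm in the top view.
- **Gripper:** it ended about 0.25 m up, touching nothing.
- **Disagreement between views:** the top and scene cameras differed by up to about 5 mm in y.
- **Not seen in the last pictures:** the arm mostly hid the beaker in both views, and hid the bottle in the top view. The beaker figure is from the check just before the flask was put down, when nothing was touching it.

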